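Release the eccentric cam and slide the sample under the gauge

TASK

Without picking anything up, push the cam lever round by its red knob, away from the red stop pin and against the green one, so that the eccentric cam stands at its low point. Only then push the blue plate of the follower slide forward until the slide is fully home, which brings the steel sample, still seated in its nest, under the gauge probe. Leave the lever at the green pin and the slide home, and do not disturb the sample or the loose things round the fixture.

Things in the scene. Friction and masses are not known exactly. Their poses are not given: they have to be found in the camera images.
- fixture: Aluminium base plate of the gauging fixture, 230 x 104 mm, on a green block, its top 46 mm above the desk, fixed at a varying place and yaw. Origin: on the desk under its centre. +x is the slide's forward direction (from the blue push plate towards the cam), +y left when looking forward. Lever stop pins stand at x = 49.5 mm: green at y = +40, red at y = -48 mm, tops 72 mm high. Beyond x = 0 only the red knob is higher than 77 mm.
- cam_axis (a point): Point on the vertical axis of the cam, in the fixture frame at (60, 0, 94) mm. The cam is a dark steel disc, 56 mm diameter, mounted 14 mm off centre, a red dot at its high point; 54 to 66 mm above the desk. A tall monitor stands beyond the fixture, on the side away from the robot: keep a wide gripper body lengthwise to the fixture there.
- lever_knob (a point): Middle of the upright red knob at the end of the cam lever: a post of 14 mm diameter, 52 mm from the cam axis, rising from 73 to 114 mm above the desk (this point at 94 mm). The lever bar under it is 13 mm wide, top at 73 mm. The knob is on the lever, and only moves on the circle round the cam axis.
- cam (a joint): Cam angle in rad, anticlockwise from above. 0: high point towards the slide, lever along the fixture's -y at the red pin. 3.14: low point towards the slide, lever along +y at the green pin (hard stops at both). At 1.57 the lever points along +x. Starts at 0.5 to 1.3. It stays where it is left; about 1.6 N at the knob turns it.
- push_face (a point): Centre of the rear (-x) face of the slide's upright blue push plate, 89 mm above the desk. The plate is 10 mm thick, 52 mm wide, and rises from 54 to 110 mm above the desk. Push it along the fixture's +x. At the start it lies at x = -86 mm in the fixture frame, fully home at x = -56 mm.
- slide (a joint): Travel of the follower slide in m along the fixture's +x: 0 at the rear end (start), 0.030 fully home at its hard stop. The brass pad on its front runs against the cam: unless the cam is near its low point it blocks the slide short of home. About 2 N moves it; it stays where it is left.
- nest (a point): Centre of the nest (black ring of 38 mm outside diameter, 6 mm high, 31 mm bore) on the slide, at the level of the nest floor, 62 mm above the desk; moves with the slide.
- gauge_point (a point): Fixed point under the probe where the middle of the nest floor stands when the slide is home: fixture frame (-15, 0, 62) mm. The probe tip hangs 96 mm above the desk from a grey arch that spans the slide (14 mm along x, legs at y = +-44 mm, 10 mm thick; underside of its bar 110 mm, its highest point 129 mm above the desk).
- sample: Loose turned steel test part, 28 mm diameter flange, 28 mm high, standing upright in the nest. Origin: centre of its underside. Rides along with the slide; not to be lifted, tipped or pushed out.
- loupe: Loose black loupe, 38 mm diameter, 32 mm high, standing on the desk beyond one end of the fixture. Bystander. Origin: underside centre.
- brass_part: Loose brass-coloured stepped round part, 36 mm diameter, 24 mm high, on the desk beyond one end of the fixture. Bystander. Origin: underside centre.
- steel_ring: Loose thick steel ring, 40 mm diameter, 22 mm high, on the desk beyond one end of the fixture. Bystander. Origin: underside centre.

How it is judged:
By the outcome, as a careful person would: the job done as asked, in the order asked, and still so for the second after the job is handed in, with the robot touching nothing.
It also fails if it takes over 51 s, if anything falls off the work surface, if the arm or the gripper's body presses on something with over 40 N, if the wrist force passes 120 N, or if a joint passes its speed limit or range.

ROBOT

A 6-joint arm with a two-finger parallel gripper is mounted at the origin on a cart in front of the work surface, level with it; the furniture and walls round the work are solid. World frame = base frame: x ahead of the robot, y to its left, z up, the work surface at z = 0. Lengths are in m, angles in rad, forces in N, time in s.
With the tool pointing down it reaches from about 0.425 to 0.95 m from the base axis. Payload 3.5 kg.
Tool frame: the origin (TCP) lies at the very end of the fingers, on their centre line; the grasp point (between the pads) lies 19 mm behind it (hold_point_z is the distance from the TCP to the grasp point, in m); z points along the fingers, y is the line along which they close (so a half turn about z gives the same grasp; the last joint's range is limited). The gripper opens to 85 mm and grips with 20 to 120 N. Pads are 22 mm wide; open, the fingers measure 114 mm over their backs; the gripper's body (76 mm by 85 mm) begins 54 mm behind the grasp point. The pads swing forward as they close: fully open they stand 13 mm farther back than shut.
Start: joints at [-1.409, 0.286, 1.577, -0, 1.279, -0.15], TCP at [0.207, -0.642, 0.231] pointing down, gripper open.
Joint ranges: [-2.77, 2.77], [-0.9, 2.22], [0.21, 2.48], [-1.53, 4.67], [0.24, 2.81], [-2.84, 2.84]. Speed limits (rad/s): [2.79, 2.79, 3.14, 3.14, 3.14, 3.14].

INTERFACE

Orientations are given as a rotation vector (axis times angle).
In Python, from station import get_state, grab_frame, camera_info, hand_in, hold_point_z gives the robot as it stands.
- The arm moves only by the shell command python3 -m crank 'ROWS' [FORCE]. ROWS is text: rows parted by semicolons, each of 5 numbers parted by spaces: the shift along the tool's x, y, z in m, then the turn about the tool's z in rad, then the closure, from 0 (fully open) to 1 (shut). In form: tx ty tz yaw gripper; .... A call has 1 to 20 rows; each row is the pose to reach, as a shift and turn from the pose commanded when the call began, along the tool's axes at that moment; what a row does not reach only later rows make up. A row lasts 1/10 s, in which the tool goes at most 50 mm and 8.59 degrees, less where a joint would pass 70% of its speed; a pose out of reach is approached as far as the arm can. A call with a gripper value outside its range is refused whole. The fingers move at their own pace and stop on an object; FORCE is the grip in N (left out, the last holds). Time passes only in rows, so rows that repeat a pose let the fingers close. It gives the time, the measured TCP pose, the force, the opening and the grip force at its end, in the units of the state.
- get_state(): the state, without advancing time (a new reading comes with each control period).
- grab_frame(name): name is "scene" or "top"; returns (picture, depth): 400x640x3 uint8, red, green, blue; 400x640 float32, m along the optical axis (not along the pixel's ray), 0 where there is no reading.
- camera_info(name): a dict with "fx", "fy", "cx", "cy" (pixels), "position" and "orientation" of the camera in the world. Camera axes: x right, y down, z forward; pixel columns grow to the right and rows downward; lengths in m; the calibration is good to about 2 mm. A picture is of the moment at which its call begins. camera_info takes no time and is no camera call.
- hand_in(): hands the job in; it is judged then, once.
The state is a dict: "t": time; "q": joint angles; "qd": joint speeds; "effort": joint torques, N m; "position": TCP position; "tool_rot": TCP orientation; "force": force on the tool from outside, world axes, zero at the start; "moment": the same for the moment, N m; "grip_width": finger opening in m; "finger_force": force on a finger pad.
Only numpy, scipy, OpenCV 4.12 (cv2) and the standard library are available. Lean on these libraries where they do the work, as an engineer would, in place of code of your own. Each camera call takes 0.05 s, during which the arm holds its last target. There are 200 camera calls.

## Working session

There is one attempt and no reset: what is moved stays moved. The work goes in short steps, Python scripts to look and compute and a shell command to move; the robot and the scene stay as the last step left them, time stands still between calls to the robot, and variables do not carry over. Pictures are saved under pics/ and viewed, at most 10 in all, crops included, and the job is handed in when it is done.

```bash
mkdir -p pics; ls; python3 - <<'E'
from station import *
import cv2
for n in("scene","top"):
    p,d=grab_frame(n); cv2.imwrite(f"pics/{n}0.png",p[:,:,::-1]); import numpy as np; np.savez(f"{n}0.npz",p=p,d=d)
    print(camera_info(n))
s=get_state();print(s['t'],s['position'],s['tool_rot'],hold_point_z)
E
```

```text
pics
{'fx': 425.5593666192035, 'fy': 425.5593666192035, 'cx': 320.5430359045265, 'cy': 202.4639585211096, 'position': array([0.00139915, 0.58802915, 0.87806233]), 'orientation': array([-0.97630836,  2.4887455 , -1.05294416])}
{'fx': 364.7822716263899, 'fy': 364.7822716263899, 'cx': 318.419506916068, 'cy': 200.05407594211505, 'position': array([0.44647978, 0.02881   , 0.94501525]), 'orientation': array([-2.151541  ,  2.18633574, -0.12341839])}
0.1 [ 0.20701917 -0.64186059  0.23007028] [-3.10138523e+00 -4.87425397e-01 -2.91158394e-05] 0.0187
```

View pics/scene0.png

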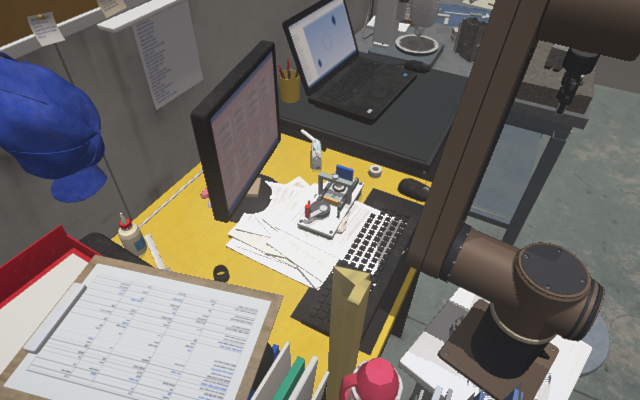

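View pics/top0.png

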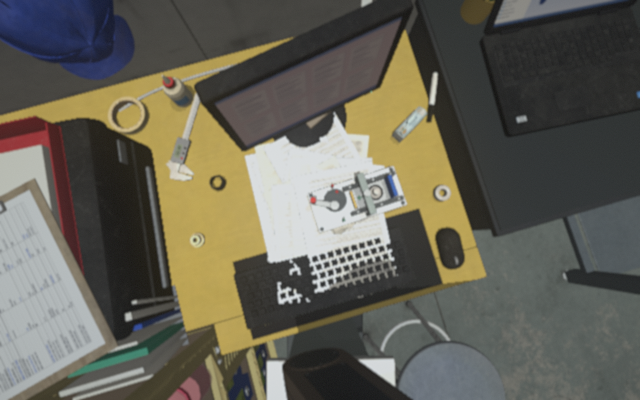

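The scene view shows the fixture near (335,195). In the top view the blue plate is at about (395,187), the cam at (333,202) and the knob at (312,199), so the slide's forward direction points to the robot's left.

```bash
cat > h.py <<'E'
from station import *
import cv2,numpy as np
from scipy.spatial.transform import Rotation as R
def ray(n,u,v,z):
    c=camera_info(n);d=R.from_rotvec(c['orientation']).as_matrix()@[(u-c['cx'])/c['fx'],(v-c['cy'])/c['fy'],1]
    p=c['position'];return p+d*(z-p[2])/d[2]
def blobs(p,box,name):
    h=cv2.cvtColor(p,cv2.COLOR_RGB2HSV).astype(int);H,S,V=h[...,0],h[...,1],h[...,2]
    m={'red':((H<8)|(H>172))&(S>130)&(V>70),'blue':(H>100)&(H<125)&(S>120)&(V>50),'green':(H>50)&(H<85)&(S>90)&(V>50)}[name]
    x0,y0,x1,y1=box;k=np.zeros(m.shape,np.uint8);k[y0:y1,x0:x1]=m[y0:y1,x0:x1]
    n,l,st,c=cv2.connectedComponentsWithStats(k)
    return [(c[i].round(1),st[i]) for i in range(1,n) if st[i][4]>=3]
E
python3 - <<'E'
from h import *
B={'top':(300,160,415,240),'scene':(295,155,370,240)}
ims=[]
for n in B:
    p=np.load(n+'0.npz')['p'];x0,y0,x1,y1=B[n]
    for c in('red','blue','green'):
        for b in blobs(p,B[n],c): print(n,c,*b, ray(n,*b[0],{'red':.094,'blue':.11,'green':.072}[c]).round(4))
    ims.append(cv2.resize(p[y0:y1,x0:x1,::-1],None,fx=6 if n=='top' else 6,fy=6,interpolation=cv2.INTER_CUBIC))
    cv2.imwrite(f'pics/{n}crop.png',ims[-1])
    print(ims[-1].shape)
E
```

```text
top red [312.7 199.8] [311 198   4   5  16] [0.5391 0.0362 0.094 ]
top blue [391.9 185.4] [388 176   9  19  62] [ 0.568  -0.1477  0.11  ]
(480, 690, 3)
scene red [307.3 206.1] [305 204   5   5  18] [0.5482 0.0246 0.094 ]
scene blue [344.5 168. ] [337 165  16   7  42] [ 0.5658 -0.1452  0.11  ]
scene blue [351. 177.] [351 176   1   3   3] [ 0.528 -0.128  0.11 ]
(510, 450, 3)
```

View pics/topcrop.png

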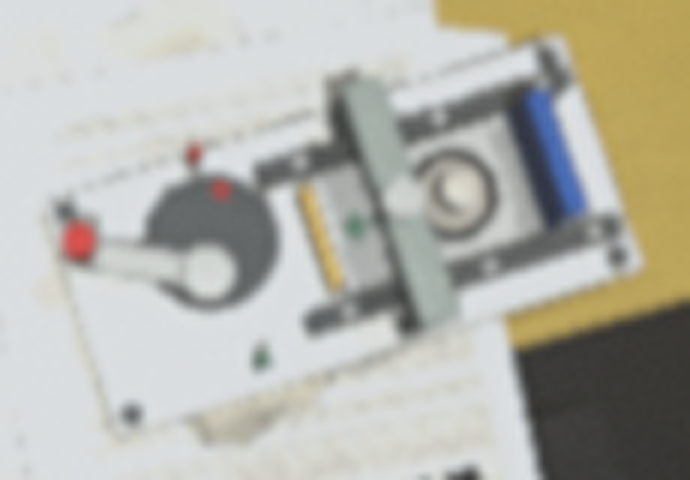

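View pics/scenecrop.png

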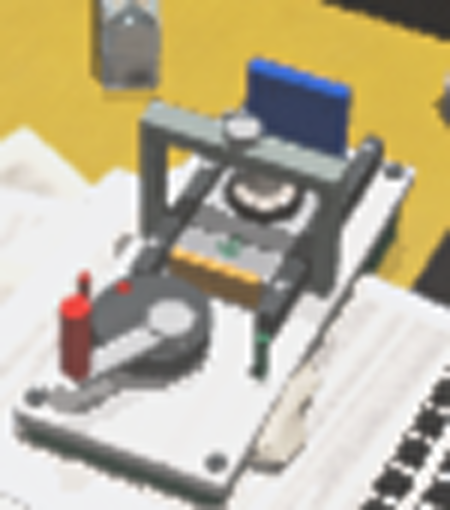

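Top crop (6x, origin 300,160): base corners are at about (50,200), (115,440), (645,268) and (565,38), the knob top at (80,240), the cam hub at (210,270), the red pin at (194,150) and the green pin at (262,348). The lever points forward and slightly towards the red side.

```bash
python3 - <<'E'
from h import *
t=lambda u,v,z:ray('top',300+(u-2.5)/6,160+(v-2.5)/6,z)[:2]
s=lambda u,v,z:ray('scene',295+(u-2.5)/6,155+(v-2.5)/6,z)[:2]
loc=[];W=[]
def add(l,w): loc.append(l);W.append(w)
add((115,-52),t(50,200,.046));add((115,52),t(115,440,.046));add((-115,52),t(645,268,.046));add((-115,-52),t(565,38,.046))
add((60,0),t(210,270,.073));add((49.5,-48),t(194,147,.072));add((49.5,40),t(264,345,.072))
add((49.5,-48),s(83,275,.072));add((49.5,40),s(262,333,.072));add((60,0),s(175,318,.073))
add((-86,26),s(349,90,.11));add((-86,-26),s(252,62,.11))
add((115,-52),s(15,408,.046));add((115,52),s(225,490,.046));add((-115,52),s(413,175,.046))
L=np.array(loc)/1e3;W=np.array(W)
for idx in (slice(0,7),slice(7,15),slice(0,15)):
    A,B=L[idx],W[idx];a,b=A.mean(0),B.mean(0)
    U,S,V=np.linalg.svd((A-a).T@(B-b));M=V.T@U.T
    th=np.arctan2(M[1,0],M[0,0]);o=b-M@a
    print('yaw',th,np.linalg.det(M),'o',o,'res mm',(1e3*(B-A@M.T-o)).round(1).tolist())
k=np.array([t(80,238,.114),s(75,305,.114)]);print('knob',k,[((M.T@(x-o))*1e3).round(1) for x in k])
print('tool',R.from_rotvec(get_state()['tool_rot']).as_matrix().round(3))
for nme,l in dict(axis=(60,0),push0=(-86,0),home=(-56,0),green=(60,52)).items(): print(nme,o+M@(np.array(l)/1e3))
E
```

```text
yaw 1.8586513259924875 0.9999999999999992 o [ 0.54634413 -0.07312841] res mm [[-1.8, -3.6], [-1.5, 0.6], [0.4, 1.0], [-2.3, 0.9], [-0.3, -0.4], [0.7, 1.4], [4.8, 0.1]]
yaw 1.8676461784065121 0.9999999999999998 o [ 0.54348348 -0.06913261] res mm [[1.5, -1.3], [2.6, -3.3], [1.1, -4.8], [0.8, 3.2], [-2.6, 3.7], [-1.1, -2.5], [-1.2, 0.2], [-1.2, 4.8]]
yaw 1.8619411244679391 1.0000000000000004 o [ 0.54482009 -0.0710163 ] res mm [[0.1, -5.8], [0.3, -1.2], [1.5, -1.0], [-1.1, -1.5], [1.4, -2.4], [2.4, -0.8], [6.4, -1.9], [-0.2, 0.8], [1.1, -1.7], [-0.5, -3.0], [-0.0, 5.0], [-3.5, 5.8], [-3.1, -0.5], [-3.1, 1.6], [-1.8, 6.6]]
knob [[0.53820045 0.03553635]
 [0.53634628 0.03759551]] [array([104. , -24.2]), array([106.5, -23.1])]
tool [[ 0.952  0.307 -0.   ]
 [ 0.307 -0.952  0.002]
 [ 0.    -0.002 -1.   ]]
axis [ 0.52759715 -0.01354135]
push0 [ 0.56950631 -0.15339707]
home [ 0.56089484 -0.12465959]
green [ 0.47778552 -0.0284679 ]
```

```bash
cat >> h.py <<'E'
O=np.array([.5448,-.0710]);TH=1.862
M=np.array([[np.cos(TH),-np.sin(TH)],[np.sin(TH),np.cos(TH)]])
fix=lambda p:((np.asarray(p)[...,:2]-O)@M)*1e3
def st():
    s=get_state();m=R.from_rotvec(s['tool_rot']).as_matrix()
    print('t',round(s['t'],2),'fix',fix(s['position']).round(1),'z',(s['position'][2]*1e3).round(1),'yawerr',round(np.arctan2(m[1,0],m[0,0])-(TH-np.pi/2),3),'F',s['force'].round(1),'w',s['grip_width'])
E
python3 - <<'E'
from h import *
for n in('top','scene'):
    d=np.load(n+'0.npz')['d'];c=camera_info(n);v,u=np.mgrid[:400,:640]
    P=np.stack([(u-c['cx'])/c['fx']*d,(v-c['cy'])/c['fy']*d,d],-1)[d>0]@R.from_rotvec(c['orientation']).as_matrix().T+c['position']
    f=fix(P);
    for a in range(-150,250,50):
        k=(f[:,0]>a)&(f[:,0]<a+50)&(P[:,2]>.12)&(P[:,2]<.5)&(f[:,1]<-55)&(f[:,1]>-400)
        print(n,a,k.sum(),f[k,1].max().round() if k.any() else '',P[k,2].min().round(3) if k.any() else '')
st()
E
```

```text
top -150 1384 -233.0 0.12
top -100 2052 -226.0 0.12
top -50 2122 -219.0 0.12
top 0 2146 -211.0 0.12
top 50 2171 -204.0 0.121
top 100 2197 -196.0 0.12
top 150 2208 -189.0 0.12
top 200 1447 -185.0 0.12
scene -150 600 -234.0 0.121
scene -100 852 -226.0 0.122
scene -50 922 -218.0 0.12
scene 0 1015 -212.0 0.12
scene 50 1126 -204.0 0.121
scene 100 1245 -197.0 0.12
scene 150 1385 -190.0 0.12
scene 200 2208 -184.0 0.12
t 0.1 fix [-449.8  487.5] z 230.1 yawerr 0.021 F [-0.3  0.1 -0.2] w 0.0852185196913949
```

The monitor's face is about 150 mm clear of the fixture. I'll close the gripper and go above the red side of the knob.

```bash
python3 -m crank '0.02 -0.02 0 0 1; 0.05 -0.05 0 0.021 1; 0.08 -0.08 0 0.021 1; 0.11 -0.11 0 0.021 1; 0.14 -0.14 0 0.021 1; 0.17 -0.17 0 0.021 1; 0.2 -0.2 0 0.021 1; 0.23 -0.23 0 0.021 1; 0.26 -0.26 0 0.021 1; 0.29 -0.29 0 0.021 1; 0.32 -0.32 0 0.021 1; 0.35 -0.35 0 0.021 1; 0.38 -0.38 0 0.021 1; 0.41 -0.41 0 0.021 1; 0.44 -0.44 0 0.021 1; 0.47 -0.465 0 0.021 1; 0.5 -0.495 0 0.021 1; 0.53 -0.525 0 0.021 1; 0.549 -0.543 0 0.021 1; 0.549 -0.543 0 0.021 1' 30; python3 -c "
from h import *
st()"
```

```text
t: 2.1
position: [0.5635, 0.0455, 0.2307]
tool_rot: [-3.107, -0.461, 0.001]
force: [-0.3, -0.8, 0.4]
grip_width: -0.0001
finger_force: 0.0
t 2.1 fix [106.3 -51.4] z 230.7 yawerr 0.004 F [-0.3 -0.8  0.4] w -0.00014387559480411347
```

```bash
python3 -m crank '0 0 0.03 0 1; 0 0 0.06 0 1; 0 0 0.09 0 1; 0 0 0.115 0 1; 0 0 0.13 0 1; 0 0 0.14 0 1; 0 0 0.145 0 1; 0 0 0.145 0 1'; python3 -c "
from h import *
st()
p,d=grab_frame('scene');cv2.imwrite('pics/s1.png',cv2.resize(p[130:250,250:410,::-1],None,fx=5,fy=5,interpolation=cv2.INTER_CUBIC))"
```

```text
t: 2.9
position: [0.5632, 0.0426, 0.0864]
tool_rot: [3.108, 0.455, 0.0]
force: [0.1, 0.2, 0.2]
grip_width: -0.0001
finger_force: 0.0
t 2.9 fix [103.5 -50.2] z 86.4 yawerr -0.001 F [0.1 0.2 0.2] w -0.00014928126104318186
```

View pics/s1.png

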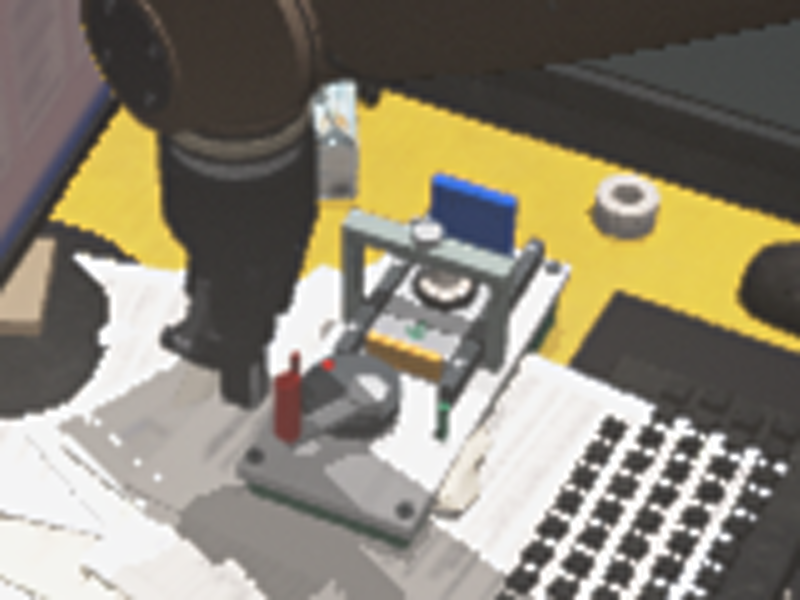

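The closed fingers (tip about (242,395)) stand just behind the knob (288,405) on the red side and touch nothing. Pushing now towards the green side.

```bash
python3 -m crank '-0.005 0 0 0 1; -0.01 0 0 0 1; -0.015 0 0 0 1; -0.02 0 0 0 1; -0.025 0 0 0 1; -0.03 0 0 0 1; -0.035 0 0 0 1; -0.04 0 0 0 1; -0.045 0 0 0 1; -0.05 0 0 0 1; -0.055 0 0 0 1; -0.06 0 0 0 1; -0.065 0 0 0 1; -0.069 0 0 0 1; -0.069 0 0 0 1'; python3 -c "
from h import *
st()
p,d=grab_frame('scene');cv2.imwrite('pics/s2.png',cv2.resize(p[130:250,250:410,::-1],None,fx=5,fy=5,interpolation=cv2.INTER_CUBIC))"
```

```text
t: 4.45
position: [0.4965, 0.0231, 0.0866]
tool_rot: [-3.108, -0.454, 0.001]
force: [1.9, 1.5, 0.6]
grip_width: 0.0002
finger_force: 1.0
t 4.45 fix [104.   19.3] z 86.6 yawerr -0.001 F [1.9 1.5 0.6] w 0.00016579934374492494
```

View pics/s2.png

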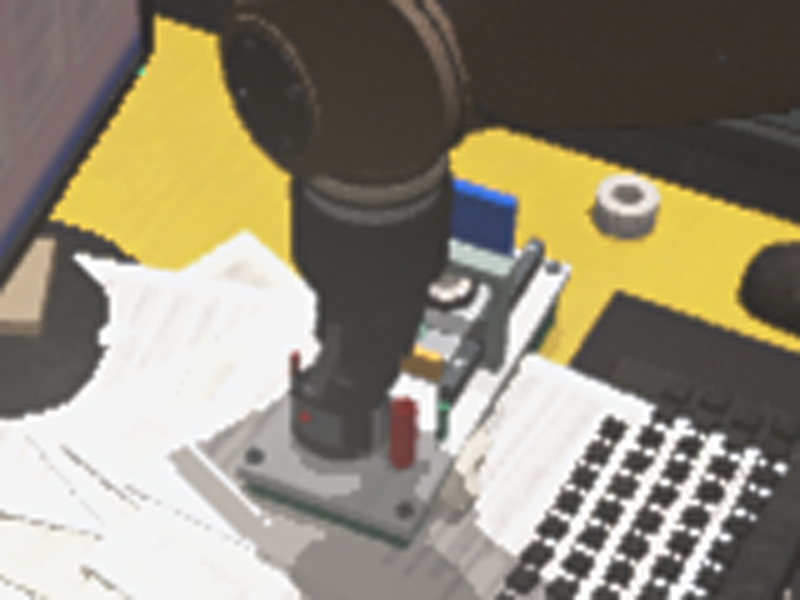

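The knob (403,432) has swung round to about the 45° point, in contact with the fingers. I'll go round to its front side and push it backwards to the green pin.

```bash
python3 -m crank '0.004 0 0 0 1; 0.007 -0.005 0 0 1; 0.007 -0.015 0 0 1; 0.007 -0.023 0 0 1; 0.007 -0.023 0 0 1; -0.003 -0.023 0 0 1; -0.013 -0.023 0 0 1; -0.023 -0.023 0 0 1; -0.028 -0.023 0 0 1; -0.028 -0.023 0 0 1'; python3 -c "
from h import *
st()"
python3 -m crank '0 0.005 0 0 1; 0 0.01 0 0 1; 0 0.015 0 0 1; 0 0.02 0 0 1; 0 0.025 0 0 1; 0 0.03 0 0 1; 0 0.034 0 0 1; 0 0.038 0 0 1; 0 0.041 0 0 1; 0 0.043 0 0 1; 0 0.043 0 0 1'; python3 -c "
from h import *
st()"
```

```text
t: 5.5
position: [0.4626, 0.0367, 0.0863]
tool_rot: [-3.109, -0.454, 0.0]
force: [0.1, -0.4, -0.3]
grip_width: -0.0003
finger_force: 0.0
t 5.5 fix [126.8  47.8] z 86.3 yawerr -0.001 F [ 0.1 -0.4 -0.3] w -0.00034804352782660884
t: 6.6
position: [0.4763, -0.0046, 0.0864]
tool_rot: [3.109, 0.454, 0.001]
force: [-0.5, 2.2, -0.7]
grip_width: -0.0002
finger_force: 0.7
t 6.6 fix [83.3 46.5] z 86.4 yawerr -0.001 F [-0.5  2.2 -0.7] w -0.0001867855603392241
```

Still only at turning force (2 N), so I'll push on in 1 mm steps until the stop is felt.

```bash
python3 -m crank '0 0.001 0 0 1; 0 0.002 0 0 1; 0 0.003 0 0 1; 0 0.003 0 0 1'; python3 -m crank '0 0.001 0 0 1; 0 0.002 0 0 1; 0 0.002 0 0 1'
```

```text
t: 7.0
position: [0.4769, -0.0072, 0.0865]
tool_rot: [3.108, 0.455, 0.001]
force: [-0.9, 0.9, -0.5]
grip_width: -0.0
finger_force: 0.6
t: 7.3
position: [0.4773, -0.0088, 0.0864]
tool_rot: [-3.108, -0.455, 0.0]
force: [-1.2, 2.4, 0.8]
grip_width: 0.0
finger_force: 1.5
```

```bash
python3 -m crank '0 0.001 0 0 1; 0 0.002 0 0 1; 0 0.002 0 0 1';python3 -m crank '0 0.001 0 0 1; 0 0.002 0 0 1; 0 0.002 0 0 1'; python3 -c "
from h import *
st()"
```

```text
t: 7.6
position: [0.4773, -0.009, 0.0864]
tool_rot: [-3.104, -0.452, 0.002]
force: [-3.0, 8.2, 2.7]
grip_width: -0.0
finger_force: 4.7
t: 7.9
position: [0.4773, -0.0093, 0.0864]
tool_rot: [-3.1, -0.45, 0.003]
force: [-4.3, 14.6, 4.8]
grip_width: 0.0001
finger_force: 7.8
t 7.9 fix [78.5 46.9] z 86.4 yawerr -0.003 F [-4.3 14.6  4.8] w 8.854657231375059e-05
```

Hard stop reached: the force climbs and the tool no longer moves. Backing off, lifting and crossing to behind the blue plate.

```bash
python3 -m crank '0 -0.005 0 0 1; 0 -0.015 0 0 1; 0 -0.02 -0.02 0 1; 0 -0.02 -0.05 0 1; 0 -0.02 -0.08 0 1; 0 -0.01 -0.1 0 1; 0.01 0.02 -0.1 0 1; 0.02 0.05 -0.1 0 1; 0.03 0.08 -0.1 0 1; 0.04 0.11 -0.1 0 1; 0.047 0.14 -0.1 0 1; 0.047 0.17 -0.1 0 1; 0.047 0.19 -0.1 0 1; 0.047 0.2 -0.1 0 1; 0.047 0.2 -0.1 0 1'; python3 -c "
from h import *
st()
for n,b in(('top',(300,160,415,240)),('scene',(250,130,410,250))):
    p,d=grab_frame(n);x0,y0,x1,y1=b
    cv2.imwrite(f'pics/{n}3.png',cv2.resize(p[y0:y1,x0:x1,::-1],None,fx=5,fy=5,interpolation=cv2.INTER_CUBIC))"
```

```text
t: 9.4
position: [0.5809, -0.1918, 0.1863]
tool_rot: [3.109, 0.453, 0.0]
force: [-0.3, 0.8, 0.4]
grip_width: -0.0
finger_force: 0.0
t 9.4 fix [-1.261e+02  1.000e-01] z 186.3 yawerr -0.002 F [-0.3  0.8  0.4] w -1.2774722567824091e-05
```

View pics/scene3.png

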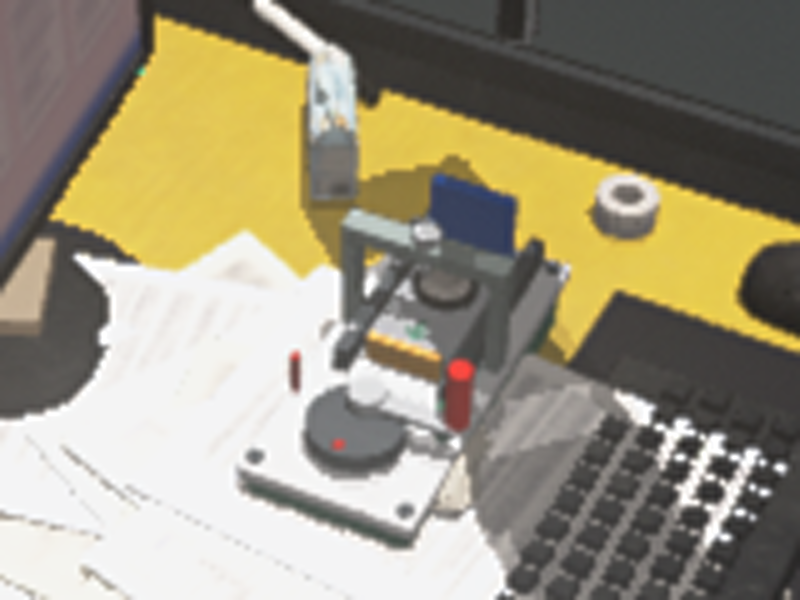

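The lever is over the green pin (knob at (459,395)), the cam's red dot points away from the slide and the sample is upright in its nest. I'm checking where the tool tip projects before lowering.

```bash
python3 - <<'E'
from h import *
c=camera_info('scene')
for P in ([.5809,-.1918,.1863],[.5695,-.1534,.11]):
    q=R.from_rotvec(c['orientation']).inv().apply(np.array(P)-c['position']);print(((c['fx']*q[0]/q[2]+c['cx']-250)*5).round(),((c['fy']*q[1]/q[2]+c['cy']-130)*5).round())
E
```

```text
514.0 32.0
477.0 180.0
```

View pics/top3.png

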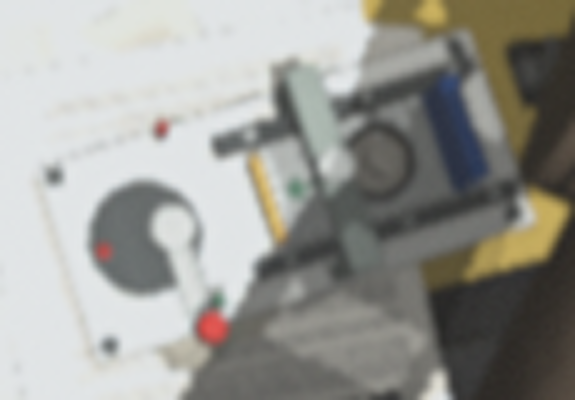

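The tip projects right where the dark end shows, at (514,32). In the top view the lever lies against the green pin (215,300), with the red dot forward at (103,252). Lowering and pushing the slide.

```bash
python3 -m crank '0 0 0.03 0 1; 0 0 0.06 0 1; 0 0 0.085 0 1; 0 0 0.1 0 1; 0 0 0.1 0 1'; python3 -m crank '0 -0.005 0 0 1; 0 -0.01 0 0 1; 0 -0.013 0 0 1; 0 -0.016 0 0 1; 0 -0.019 0 0 1; 0 -0.022 0 0 1; 0 -0.025 0 0 1; 0 -0.028 0 0 1; 0 -0.031 0 0 1; 0 -0.034 0 0 1; 0 -0.037 0 0 1; 0 -0.04 0 0 1; 0 -0.043 0 0 1; 0 -0.046 0 0 1; 0 -0.048 0 0 1; 0 -0.05 0 0 1; 0 -0.05 0 0 1'; python3 -c "
from h import *
st()"
```

```text
t: 10.0
position: [0.579, -0.1891, 0.0838]
tool_rot: [-3.105, -0.456, 0.007]
force: [-0.1, 0.3, -0.1]
grip_width: 0.0003
finger_force: 0.0
t: 11.7
position: [0.5664, -0.1425, 0.0863]
tool_rot: [-3.108, -0.455, -0.0]
force: [0.1, -0.7, 0.3]
grip_width: -0.0
finger_force: 0.5
t 11.7 fix [-74.7  -0.2] z 86.3 yawerr -0.0 F [ 0.1 -0.7  0.3] w -3.662388173997943e-05
```

```bash
python3 -m crank '0 -0.001 0 0 1; 0 -0.002 0 0 1; 0 -0.003 0 0 1; 0 -0.003 0 0 1';python3 -m crank '0 -0.001 0 0 1; 0 -0.002 0 0 1; 0 -0.002 0 0 1'; python3 -m crank '0 -0.001 0 0 1; 0 -0.002 0 0 1; 0 -0.002 0 0 1'; python3 -c "
from h import *
st()"
```

```text
t: 12.1
position: [0.5656, -0.14, 0.0863]
tool_rot: [-3.108, -0.455, -0.0]
force: [-0.7, -1.7, 0.5]
grip_width: -0.0005
finger_force: 0.8
t: 12.4
position: [0.5653, -0.139, 0.0864]
tool_rot: [3.106, 0.455, 0.001]
force: [1.4, -4.7, -1.2]
grip_width: 0.0003
finger_force: 2.5
t: 12.7
position: [0.5653, -0.1389, 0.0865]
tool_rot: [3.102, 0.455, 0.003]
force: [2.7, -9.9, -3.3]
grip_width: 0.0
finger_force: 5.0
t 12.7 fix [-70.9  -0.2] z 86.5 yawerr 0.0 F [ 2.7 -9.9 -3.3] w 3.96950558573492e-05
```

Stop felt at x = -70.9, against -70.5 expected for home. Backing off, lifting clear and checking.

```bash
python3 -m crank '0 0.005 0 0 1; 0 0.015 0 0 1; 0 0.03 0 0 1; 0 0.045 0 0 1; 0 0.05 -0.02 0 1; 0 0.06 -0.05 0 1; 0 0.08 -0.08 0 1; -0.03 0.1 -0.1 0 1; -0.07 0.13 -0.12 0 1; -0.11 0.16 -0.12 0 1; -0.15 0.19 -0.12 0 1; -0.18 0.22 -0.12 0 1; -0.2 0.24 -0.12 0 1; -0.2 0.24 -0.12 0 1; -0.2 0.24 -0.12 0 1'; python3 -c "
from h import *
st()
a=[]
for n,b in(('top',(300,160,415,240)),('scene',(280,140,395,240))):
    p,d=grab_frame(n);x0,y0,x1,y1=b
    for c in('red','blue'):
        for q in blobs(p,b,c): print(n,c,q[0],fix(ray(n,*q[0],.11)).round(1))
    a.append(cv2.resize(p[y0:y1,x0:x1,::-1],None,fx=3.4,fy=3.4,interpolation=cv2.INTER_CUBIC)[:272])
cv2.imwrite('pics/fin.png',np.hstack(a))"
```

```text
t: 14.2
position: [0.4412, -0.4244, 0.2062]
tool_rot: [-3.108, -0.452, -0.001]
force: [0.4, 1.1, 0.2]
grip_width: -0.0001
finger_force: 0.0
t 14.2 fix [-308.8  200.7] z 206.2 yawerr -0.002 F [0.4 1.1 0.2] w -0.00010891778190700941
top red [341.7 225.1] [59.  51.9]
top blue [379.5 188.8] [-50.2  -1.4]
scene red [341.8 205.9] [64.6 55.2]
scene red [317.3 218.3] [131.9  18.4]
scene blue [340.5 174.2] [-47.6   1.9]
```

View pics/fin.png

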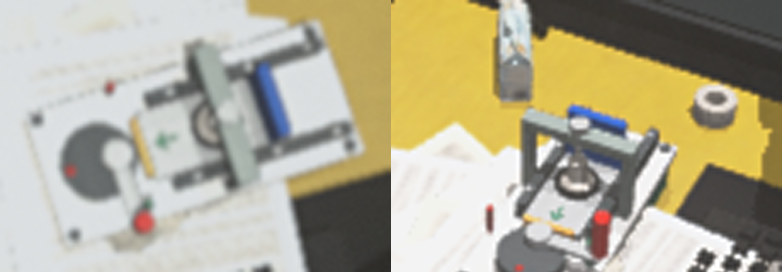

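The slide is home: the plate measures about -51 mm at its centre. The sample sits in its nest under the probe, the lever is at the green pin with the knob at (59,52), and the ring has not moved.

```bash
python3 -c "
from station import *
print(hand_in())"
```

```text
the job is handed in; nothing more can be done
None
```

The job is handed in after about 14 s: the lever is against the green pin, the slide was then pushed fully home, the sample is still seated in its nest under the probe, and I saw nothing disturbed, though the loupe and brass part were not in the final close-up.

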